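Zero the rolls of a bench rolling mill and set the gap for the first pass of a bar

TASK

Set the bench rolling mill for the first pass of the 5 mm bar lying on its infeed rest: turn the adjustment ring on top clockwise, by feel, until the two rolls just touch, without jamming them hard together. Then back the ring off three clicks (a quarter turn) from where they touched, leave it resting in its click and let go, without disturbing anything else on the table.

Things in the scene. Friction and masses are not known exactly. Their poses are not given: they have to be found in the camera images.
- mill: bench rolling mill, fixed: foot 150 x 190 mm, two green cheeks holding two horizontal steel rolls (50 mm diameter) one over the other, flat gear case (104 x 164 mm, top 222 mm above the table) over them, gear guard at -y, crank at +y (below 145 mm). Origin: centre of the foot's underside, on the ring's axis; x from the infeed rest (robot's side) to the outfeed rest, y along the rolls, z up
- ring_grip (a point): point on the adjustment ring's vertical axis at the height to grip it, 249 mm above the table; axes as the mill's. The ring is a ribbed aluminium cylinder of 52 mm diameter from 226 to 264 mm above the table, on a dark collar (58 mm diameter, up to 226 mm) on the middle of the gear case; a fixed spindle (18 mm diameter) stands 6 mm out of its top. Free space of 45 mm or more around it
- ring (a joint): angle of the ring, rad, about 0 at the start, growing counter-clockwise from above (raises the top roll, 1.5 mm a click). A detent holds it at each multiple of 0.5236 rad (12 clicks a turn); leaving a click takes 0.1 N m; past half way it snaps into the next. Clockwise the rolls meet 0.8 to 2.5 rad from the start, even between clicks; then the torque rises 2.4 N m per rad; 0.45 N m more is too hard
- bar: flat steel bar 120 x 25 x 5 mm lying loose on the infeed rest of the mill (upper face 112 mm above the table), to be left alone. Origin: centre of its underside, x along it
- hammer: hammer with a wooden handle, about 300 mm long, lying on the table, to be left alone
- spanner: open spanner, about 190 mm long, lying on the table on the mill's +y side, to be left alone
- brush: brush, about 220 mm long, lying on the table, to be left alone
- notebook: white notebook 150 x 210 x 13 mm lying on the table, to be left alone
- bracket: dark steel angle bracket 60 x 50 x 60 mm standing on the table on the mill's -y side, to be left alone
- spray_can: spray can, 60 mm in diameter, 170 mm tall, standing on the table, to be left alone

How it is judged:
By the outcome, as a careful person would: the job done as asked, in the order asked, and still so for the second after the job is handed in, with the robot touching nothing.
It also fails if it takes over 67 s, if anything falls off the work surface, if the arm or the gripper's body presses on something with over 40 N, if the wrist force passes 120 N, or if a joint passes its speed limit or range.

ROBOT

A 6-joint arm with a two-finger parallel gripper is mounted at the origin on the work surface. World frame = base frame: x ahead of the robot, y to its left, z up, the work surface at z = 0. Lengths are in m, angles in rad, forces in N, time in s.
With the tool pointing down it reaches from about 0.375 to 0.75 m from the base axis. Payload 9 kg.
Tool frame: the origin (TCP) lies on the front face of the gripper's body, between the roots of the fingers; the fingertips stand 73 mm ahead of it and the grasp point (between the pads) lies 54 mm ahead of it; y points along the fingers, z is the direction in which the jaws open and shut, and the axes are right-handed (so a half turn about y gives the same grasp; the last joint's range is limited). The gripper opens to 85 mm and grips with 20 to 120 N. Pads are 22 mm wide; open, the fingers measure 114 mm over their backs; the gripper's body (76 mm by 85 mm) begins 54 mm behind the grasp point. The pads swing forward as they close: fully open they stand 13 mm farther back than shut.
Start: joints at [-1.477, 0.104, 0.097, 1.564, 0, 1.353], TCP at [0.184, -0.571, 0.304] pointing down, gripper open.
Joint ranges: [-2.99, 2.99], [-0.84, 1.86], [-1.1, 1.16], [-1.84, 2.11], [-1.51, 1.56], [-3.14, 3.14]. Speed limits (rad/s): [2.22, 2.22, 2.57, 3.14, 3.14, 3.14].

INTERFACE

Orientations are given as a unit quaternion [x, y, z, w].
In Python, from station import env gives the robot as it stands.
- The arm moves only by the tool play_rows, never from a script. Its argument "targets" is a list of rows, each an object of numbers: "grip": the finger opening in cm, from 0 to 8.54; "x", "y", "z": the shift along the tool's x, y, z in cm; "yaw": the turn about the tool's y in rad. In form: [{"grip": .., "x": .., "y": .., "z": .., "yaw": ..}, ...]. A call has exactly 8 rows; each row is the pose to reach, as a shift and turn from the pose commanded when the call began, along the tool's axes at that moment; what a row does not reach only later rows make up. A row lasts 1/10 s, in which the tool goes at most 50 mm and 8.59 degrees, less where a joint would pass 70% of its speed; a pose out of reach is approached as far as the arm can. A call with a gripper value outside its range is refused whole. The fingers move at their own pace and stop on an object; "squeeze" is the grip in N (left out, the last holds). Time passes only in rows, so rows that repeat a pose let the fingers close, or fill a call up. It gives the time, the measured TCP pose, the force and the opening at its end, in the units of the state.
- env.state(): the state, without advancing time (a new reading comes with each control period).
- env.capture(name): name is "scene" or "top"; returns the picture (384x512x3 uint8, red, green, blue); there is no depth.
- env.camera_params(name): a dict with "intrinsics" (3x3 intrinsics, pixels), "distortion" ([k1, k2, p1, p2, k3] as OpenCV has them; the pictures are not rectified), "view" (4x4, takes a point from world to camera coordinates). Camera axes: x right, y down, z forward; pixel columns grow to the right and rows downward; lengths in m; the calibration is good to about 2 mm. A picture is of the moment at which its call begins. camera_params takes no time and is no camera call.
- env.job_done(): hands the job in, once; it reports no verdict.
The state is a dict: "t": time; "joint_pos": joint angles; "joint_velocities": joint speeds; "effort": joint torques, N m; "ee_pos": TCP position; "orientation": TCP orientation; "wrist_force": force on the tool from outside, world axes, zero at the start; "moment": the same for the moment, N m; "gripper_width": opening from 0.0 (shut) to 1.0 (fully open).
Only numpy, scipy, OpenCV 4.12 (cv2) and the standard library are available. Lean on these libraries where they do the work, as an engineer would, in place of code of your own. Each camera call takes 0.05 s, during which the arm holds its last target.

## Working session

There is one attempt and no reset: what is moved stays moved. The work goes in short steps, Python scripts to look and compute and a tool call to move; the robot and the scene stay as the last step left them, time stands still between calls to the robot, and variables do not carry over. Pictures are saved under pics/ and viewed, and the job is handed in when it is done.

Besides the shell and the picture viewer there is one more tool, called after "Emit:" by a JSON object that holds its "method" and its "body". play_rows: Moves the arm, as the interface text tells. Its arguments: {"type":"object","properties":{"targets":{"type":"array","items":{"type":"object","properties":{"grip":{"type":"number"},"x":{"type":"number"},"y":{"type":"number"},"z":{"type":"number"},"yaw":{"type":"number"}}}},"squeeze":{"type":"number"}},"required":["targets"]}

```bash
mkdir -p pics; python3 - <<'E'
from station import env
import cv2
for n in("scene","top"):
    im=env.capture(n); cv2.imwrite(f"pics/{n}0.png",im[:,:,::-1])
    p=env.camera_params(n); print(n,p)
print(env.state())
E
```

```text
scene {'intrinsics': array([[346.38204674,   0.        , 251.58492281],
       [  0.        , 346.38204674, 186.86926204],
       [  0.        ,   0.        ,   1.        ]]), 'distortion': array([-0.05358885,  0.        ,  0.        ,  0.        ,  0.        ]), 'view': array([[ 0.66228406,  0.74910734,  0.01476535, -0.35381865],
       [ 0.4107302 , -0.34650272, -0.84334843, -0.08023237],
       [-0.62664226,  0.5646008 , -0.53716423,  1.55155655],
       [ 0.        ,  0.        ,  0.        ,  1.        ]])}
top {'intrinsics': array([[414.28363221,   0.        , 250.54197974],
       [  0.        , 414.28363221, 193.61126341],
       [  0.        ,   0.        ,   1.        ]]), 'distortion': array([0.04475659, 0.        , 0.        , 0.        , 0.        ]), 'view': array([[ 0.02025722, -0.99973641, -0.01080518, -0.00439272],
       [-0.99483682, -0.01908062, -0.09967762,  0.56187431],
       [ 0.09944518,  0.01276858, -0.99496111,  1.31301181],
       [ 0.        ,  0.        ,  0.        ,  1.        ]])}
{'t': 0.1, 'joint_pos': array([-1.47667825e+00,  1.04616150e-01,  9.65460895e-02,  1.56386482e+00,
        1.71754603e-05,  1.35312202e+00]), 'joint_velocities': array([ 0.00080659, -0.00223164,  0.00344919, -0.00068157,  0.00015224,
        0.00121462]), 'effort': array([ 6.31246847e-03, -5.58204997e+01,  5.04722357e+01,  1.28724606e-02,
       -2.64425307e-04, -2.62738575e-05]), 'ee_pos': array([ 0.18406737, -0.57085782,  0.30321322]), 'orientation': array([-0.10975834,  0.69893283, -0.69813003,  0.10982017]), 'wrist_force': array([-0.0324466 ,  0.12239506,  0.14880554]), 'moment': array([ 0.04349198, -0.01480463, -0.02342205]), 'gripper_width': 1.0007977834045916}
```

View pics/scene0.png

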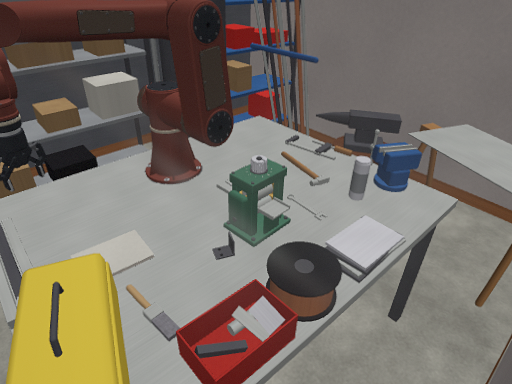

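View pics/top0.png

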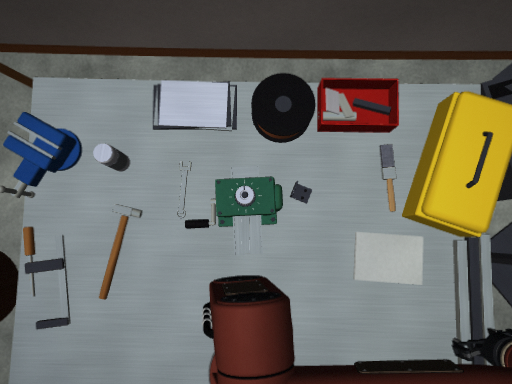

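```bash
python3 - <<'E'
import cv2
im=cv2.imread("pics/top0.png"); c=im[60:230,150:350]; cv2.imwrite("pics/top0c.png",cv2.resize(c,None,fx=4,fy=3.5,interpolation=cv2.INTER_CUBIC)[:600])
c=cv2.imread("pics/scene0.png")[100:250,180:380]; cv2.imwrite("pics/sc0c.png",cv2.resize(c,None,fx=4,fy=4,interpolation=cv2.INTER_CUBIC))
E
```

```text
(no output)
```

View pics/top0c.png

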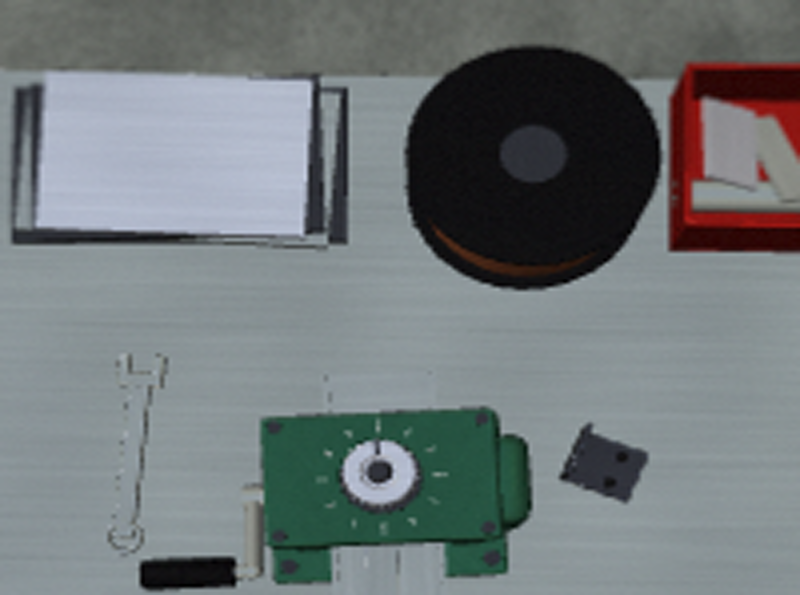

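View pics/sc0c.png

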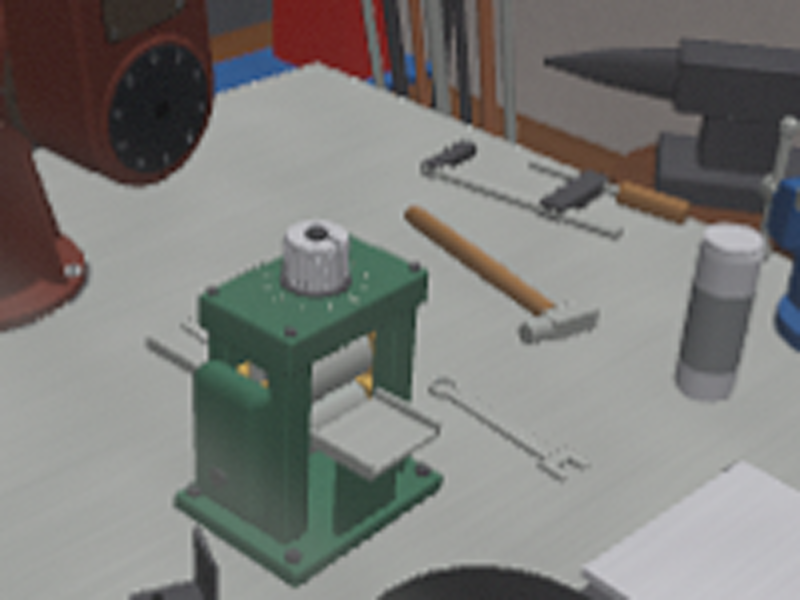

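```bash
cat > h.py <<'E'
import numpy as np,cv2
from scipy.spatial.transform import Rotation as R
def ray(p,uv):
    n=cv2.undistortPoints(np.array([[uv]],float),p["intrinsics"],p["distortion"])[0,0]
    V=p["view"]; d=V[:3,:3].T@np.array([n[0],n[1],1]); o=-V[:3,:3].T@V[:3,3]; return o,d
def atz(p,uv,z):
    o,d=ray(p,uv); return o+d*(z-o[2])/d[2]
def proj(p,X):
    V=p["view"]; return cv2.projectPoints(np.atleast_2d(np.array(X,float)),cv2.Rodrigues(V[:3,:3])[0],V[:3,3],p["intrinsics"],p["distortion"])[0][:,0]
E
python3 - <<'E'
from h import *; from station import env
s=env.state(); M=R.from_quat(s["orientation"]).as_matrix(); print(M.round(3))
pt=env.camera_params("top"); ps=env.camera_params("scene")
t=atz(pt,(244.8,194.8),.264);print(t, atz(ps,(259,158.5),.270))
for a,b in(((262,418),(497,408)),((272,548),(497,538))):
    P=[atz(pt,(u/4+150,v/3.5+60),.222) for u,v in(a,b)]; print(P,np.arctan2(P[0][1]-P[1][1],P[0][0]-P[1][0])-np.pi/2)
# draw predicted circles
for n,p in(("top",pt),("scene",ps)):
    im=cv2.imread(f"pics/{n}0.png"); f=6
    c=proj(p,[t])[0]; x0,y0=int(c[0])-50,int(c[1])-40
    cr=cv2.resize(im[y0:y0+80,x0:x0+100],None,fx=f,fy=f,interpolation=cv2.INTER_CUBIC)
    for z,r in((.264,.026),(.226,.029),(.27,.009)):
        th=np.linspace(0,2*np.pi,60); q=proj(p,np.c_[t[0]+r*np.cos(th),t[1]+r*np.sin(th),0*th+z])
        q=((q-[x0,y0]+.5)*f-.5).round().astype(int); cv2.polylines(cr,[q],True,(0,0,255),1)
    cv2.imwrite(f"pics/{n}0o.png",cr)
E
```

```text
[[-0.952 -0.     0.307]
 [-0.307  0.001 -0.952]
 [-0.    -1.    -0.001]]
[0.5347931 0.0188912 0.264    ] [0.54751106 0.01356545 0.27      ]
[array([0.58018265, 0.1023202 , 0.222     ]), array([ 0.59125184, -0.06063501,  0.222     ])] 0.06782358884537598
[array([0.47724861, 0.0924712 , 0.222     ]), array([ 0.48815328, -0.06213427,  0.222     ])] 0.07041567634141543
```

View pics/top0o.png

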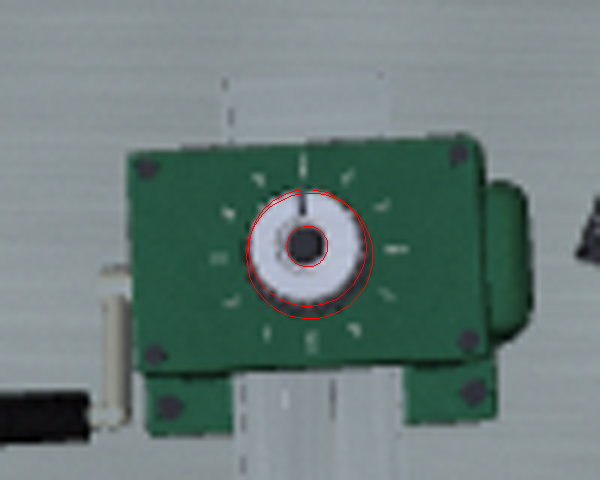

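View pics/scene0o.png

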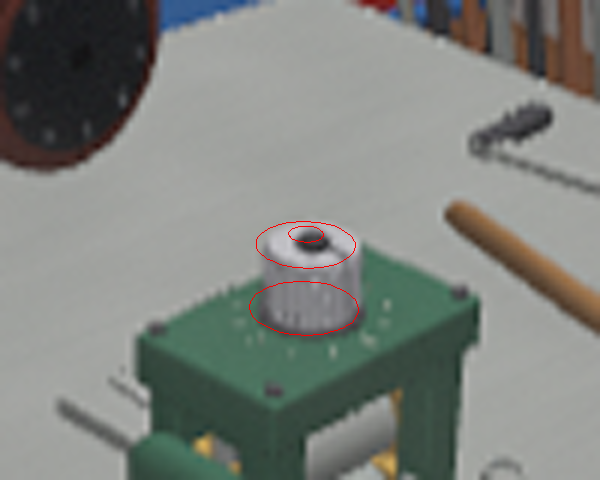

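Emit:
{"method": "play_rows", "body": {"targets": [{"grip": 8.5, "x": 0, "y": -5.6, "z": 0, "yaw": -0.1}, {"grip": 8.5, "x": -3, "y": -6.6, "z": -2.6, "yaw": -0.25}, {"grip": 8.5, "x": -6.6, "y": -6.6, "z": -5.8, "yaw": -0.4}, {"grip": 8.5, "x": -10.3, "y": -6.6, "z": -9, "yaw": -0.55}, {"grip": 8.5, "x": -14, "y": -6.6, "z": -12.3, "yaw": -0.7}, {"grip": 8.5, "x": -17.5, "y": -6.6, "z": -15.5, "yaw": -0.85}, {"grip": 8.5, "x": -21, "y": -6.6, "z": -18.5, "yaw": -1.0}, {"grip": 8.5, "x": -24, "y": -6.6, "z": -21.1, "yaw": -1.15}], "squeeze": 25}}

```text
t: 0.9
ee_pos: [0.3484, -0.2945, 0.3698]
orientation: [0.474, -0.525, 0.525, -0.474]
wrist_force: [0.6, 0.4, 0.3]
gripper_width: 0.996
```

```bash
cat > go.py <<'E'
from h import *; from station import env
import sys
s=env.state(); M=R.from_quat(s["orientation"]).as_matrix()
np.set_printoptions(suppress=True,precision=4)
def rep(T=None):
    print("t",s["t"],"pos",s["ee_pos"],"j",s["joint_pos"],"w",s["gripper_width"]*85.4)
    print("F",s["wrist_force"],"M",s["moment"],"eff6",s["effort"][5]); print("zhead",np.arctan2(M[1,2],M[0,2]),"xhead",np.arctan2(M[1,0],M[0,0]),"ty",M[:,1])
    if T is not None: print("delta cm",100*M.T@(np.array(T)-s["ee_pos"]))
if __name__=="__main__": rep([float(a) for a in sys.argv[1:4]] if len(sys.argv)>3 else None)
E
python3 go.py .536 .0205 .36
```

```text
t 0.9 pos [ 0.3484 -0.2945  0.3698] j [-0.9899 -0.3057 -0.1665  1.7099  0.0002  0.6834] w 85.02258334896858
F [0.6157 0.3932 0.2704] M [ 0.0194 -0.0777 -0.0714] eff6 1.2439390271902084
zhead -0.10248726731069187 xhead -1.6732835832034594 ty [ 0.0002  0.0001 -1.    ]
delta cm [-33.2574   0.9831  15.4336]
```

Emit:
{"method": "play_rows", "body": {"targets": [{"grip": 8.5, "x": -4, "y": 0, "z": 1.9, "yaw": -0.15}, {"grip": 8.5, "x": -8.3, "y": 0, "z": 3.9, "yaw": -0.3}, {"grip": 8.5, "x": -12.5, "y": 0, "z": 5.8, "yaw": -0.45}, {"grip": 8.5, "x": -16.7, "y": 0, "z": 7.7, "yaw": -0.6}, {"grip": 8.5, "x": -21, "y": 0, "z": 9.7, "yaw": -0.75}, {"grip": 8.5, "x": -25, "y": 0, "z": 11.6, "yaw": -0.9}, {"grip": 8.5, "x": -29.5, "y": 0, "z": 13.6, "yaw": -1.05}, {"grip": 8.5, "x": -33, "y": 0, "z": 15.3, "yaw": -1.2}]}}

```text
t: 1.7
ee_pos: [0.5364, 0.0173, 0.3695]
orientation: [-0.687, 0.166, -0.165, 0.688]
wrist_force: [1.5, -1.2, -0.2]
gripper_width: 0.99
```

```bash
python3 go.py .536 .0205 .36
```

```text
t 1.7 pos [0.5364 0.0173 0.3695] j [-0.2117 -0.0628  0.0482  1.6821  0.0002  0.2609] w 84.52778354944937
F [ 1.4755 -1.2206 -0.1835] M [-0.0692 -0.0496  0.017 ] eff6 1.6069979220628738
zhead 1.0982566225419825 xhead -0.4725396779977914 ty [-0.0003  0.0002 -1.    ]
delta cm [-0.1818  0.9544  0.2633]
```

Emit:
{"method": "play_rows", "body": {"targets": [{"grip": 8.5, "x": -0.1, "y": 0, "z": 0.2, "yaw": -0.15}, {"grip": 8.5, "x": -0.2, "y": 0.9, "z": 0.3, "yaw": -0.3}, {"grip": 8.5, "x": -0.2, "y": 0.9, "z": 0.3, "yaw": -0.45}, {"grip": 8.5, "x": -0.2, "y": 0.9, "z": 0.3, "yaw": -0.6}, {"grip": 8.5, "x": -0.2, "y": 0.9, "z": 0.3, "yaw": -0.75}, {"grip": 8.5, "x": -0.2, "y": 0.9, "z": 0.3, "yaw": -0.9}, {"grip": 8.5, "x": -0.2, "y": 0.9, "z": 0.3, "yaw": -1.05}, {"grip": 8.5, "x": -0.2, "y": 0.9, "z": 0.3, "yaw": -1.2}]}}

```text
t: 2.5
ee_pos: [0.5353, 0.0184, 0.3605]
orientation: [-0.661, -0.251, 0.251, 0.661]
wrist_force: [-0.0, 0.4, 0.0]
gripper_width: 0.995
```

```bash
python3 - <<'E'
from go import *; import cv2
rep([.536,.0205,.303])
for n in("scene","top"):
    im=env.capture(n)[:,:,::-1]; cv2.imwrite(f"pics/{n}1.png",im)
    x,y=((180,90) if n=="scene" else(180,130))
    cv2.imwrite(f"pics/{n}1c.png",cv2.resize(im[y:y+120,x:x+140],None,fx=5,fy=5,interpolation=cv2.INTER_CUBIC))
E
```

```text
t 2.5 pos [0.5353 0.0184 0.3605] j [-0.21   -0.0707  0.0239  1.6661 -0.0001 -0.9365] w 84.97062569412451
F [-0.0387  0.3796  0.0324] M [-0.0066  0.0027  0.0179] eff6 2.478043958544731
zhead 2.297232616989388 xhead 0.7264365514143609 ty [-0.0007  0.0001 -1.    ]
delta cm [0.1975 5.7464 0.1064]
```

View pics/scene1c.png

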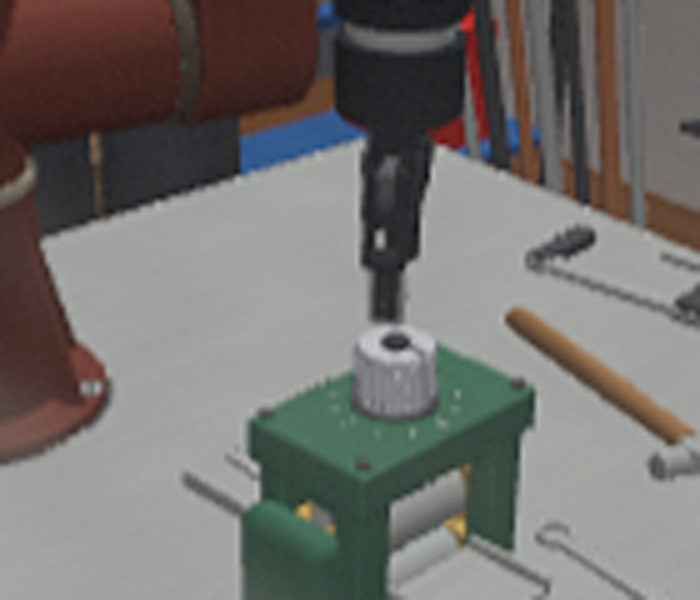

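View pics/top1c.png

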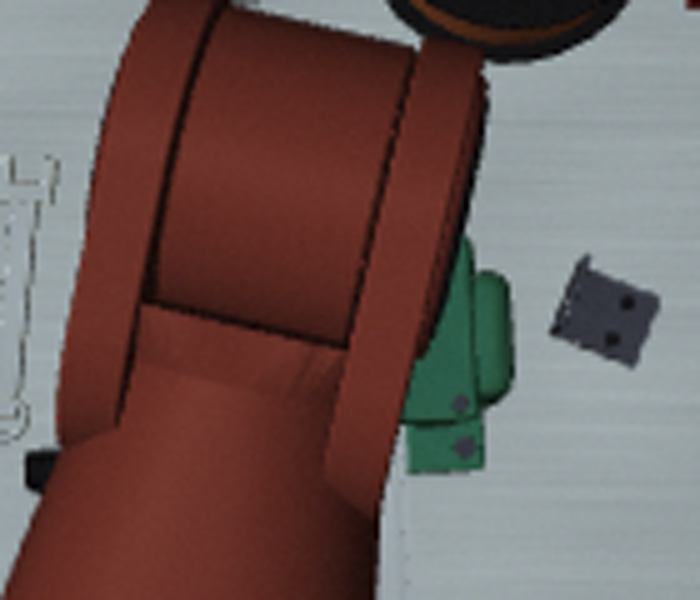

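Emit:
{"method": "play_rows", "body": {"targets": [{"grip": 8.5, "x": 0.3, "y": 0, "z": 0.1, "yaw": 0}, {"grip": 8.5, "x": 0.3, "y": 2, "z": 0.1, "yaw": 0}, {"grip": 8.5, "x": 0.3, "y": 4, "z": 0.1, "yaw": 0}, {"grip": 7.5, "x": 0.3, "y": 5.6, "z": 0.1, "yaw": 0}, {"grip": 6.5, "x": 0.3, "y": 5.6, "z": 0.1, "yaw": 0}, {"grip": 5.9, "x": 0.3, "y": 5.6, "z": 0.1, "yaw": 0}, {"grip": 5.6, "x": 0.3, "y": 5.6, "z": 0.1, "yaw": 0}, {"grip": 5.6, "x": 0.3, "y": 5.6, "z": 0.1, "yaw": 0}], "squeeze": 20}}

```text
t: 3.4
ee_pos: [0.5373, 0.021, 0.306]
orientation: [0.662, 0.249, -0.248, -0.662]
wrist_force: [-0.8, 0.1, 0.8]
gripper_width: 0.655
```

```bash
python3 - <<'E'
from go import *; import cv2
rep([.537,.021,.304])
for n in("scene",):
    im=env.capture(n)[:,:,::-1]
    x,y=((210,110) if n=="scene" else(180,130))
    cv2.imwrite(f"pics/{n}2c.png",cv2.resize(im[y:y+90,x:x+100],None,fx=6,fy=6,interpolation=cv2.INTER_CUBIC))
E
```

```text
t 3.4 pos [0.5373 0.021  0.306 ] j [-0.2043 -0.0872 -0.0913  1.5652 -0.0001 -0.9238] w 55.977234174547995
F [-0.7614  0.123   0.7664] M [0.0192 0.0422 0.0273] eff6 0.02035425917711109
zhead 2.290289323183793 xhead 0.7194940908918247 ty [ 0.0015 -0.0004 -1.    ]
delta cm [-0.027   0.1963  0.0201]
```

View pics/scene2c.png

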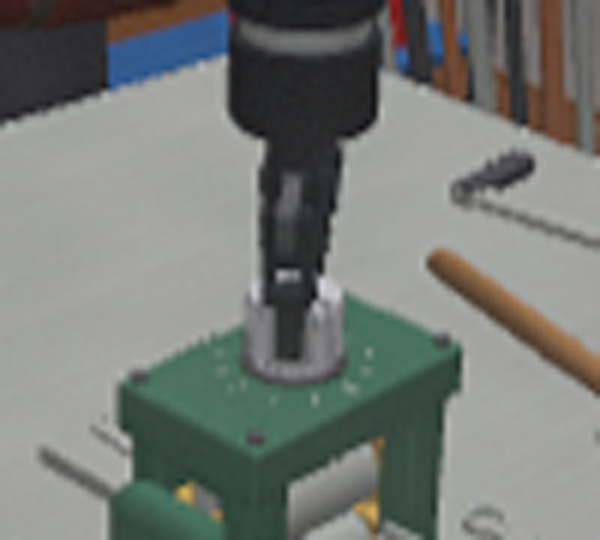

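Emit:
{"method": "play_rows", "body": {"targets": [{"grip": 5.6, "x": 0.15, "y": 0.1, "z": 0, "yaw": 0}, {"grip": 5.4, "x": 0.15, "y": 0.1, "z": 0, "yaw": 0}, {"grip": 5.2, "x": 0.15, "y": 0.1, "z": 0, "yaw": 0}, {"grip": 5.0, "x": 0.15, "y": 0.1, "z": 0, "yaw": 0}, {"grip": 5.0, "x": 0.15, "y": 0.1, "z": 0, "yaw": 0}, {"grip": 5.0, "x": 0.15, "y": 0.1, "z": 0, "yaw": 0}, {"grip": 5.0, "x": 0.15, "y": 0.1, "z": 0, "yaw": 0}, {"grip": 5.0, "x": 0.15, "y": 0.1, "z": 0, "yaw": 0}], "squeeze": 20}}

```text
t: 4.25
ee_pos: [0.5388, 0.0214, 0.3045]
orientation: [0.663, 0.249, -0.248, -0.661]
wrist_force: [2.9, -4.0, 0.9]
gripper_width: 0.603
```

```bash
python3 - <<'E'
from go import *; rep([.537,.021,.304]); print("Ftool",M.T@s["wrist_force"],"Mtool",M.T@s["moment"])
E
```

```text
t 4.25 pos [0.5388 0.0214 0.3045] j [-0.2025 -0.0837 -0.0906  1.5614 -0.0011 -0.9221] w 51.52397211899624
F [ 2.9472 -3.975   0.9459] M [-0.7367 -0.7083 -0.0486] eff6 -0.03907187492586672
zhead 2.290335971828887 xhead 0.7195411922890451 ty [ 0.0022 -0.0016 -1.    ]
delta cm [-0.1645  0.0511  0.0923]
Ftool [-0.4025 -0.9331 -4.9344] Mtool [-1.0209  0.0481 -0.0471]
```

Emit:
{"method": "play_rows", "body": {"targets": [{"grip": 4.8, "x": 0, "y": 0, "z": -0.07, "yaw": 0}, {"grip": 4.8, "x": 0, "y": 0, "z": -0.07, "yaw": 0}, {"grip": 4.8, "x": 0, "y": 0, "z": -0.07, "yaw": 0}, {"grip": 4.8, "x": 0, "y": 0, "z": -0.07, "yaw": 0.05}, {"grip": 4.8, "x": 0, "y": 0, "z": -0.07, "yaw": 0.1}, {"grip": 4.8, "x": 0, "y": 0, "z": -0.07, "yaw": 0.13}, {"grip": 4.8, "x": 0, "y": 0, "z": -0.07, "yaw": 0.13}, {"grip": 4.8, "x": 0, "y": 0, "z": -0.07, "yaw": 0.13}], "squeeze": 60}}

```text
t: 5.05
ee_pos: [0.5391, 0.0211, 0.3047]
orientation: [0.677, 0.206, -0.205, -0.676]
wrist_force: [2.7, -3.6, 6.1]
gripper_width: 0.593
```

```bash
cat >f.py <<'E'
from go import *
rep(); print("Ftool",M.T@s["wrist_force"],"Mtool",M.T@s["moment"]); h=np.arctan2(M[1,2],M[0,2]); print("RING? th",(h-2.2903+np.pi)%(2*np.pi)-np.pi,"j1-j6",s["joint_pos"][0]-s["joint_pos"][5]-0.7196)
E
python3 f.py
```

```text
t 5.05 pos [0.5391 0.0211 0.3047] j [-0.2031 -0.0826 -0.0892  1.562  -0.0008 -0.7931] w 50.61911821332297
F [ 2.6663 -3.6307  6.1342] M [-0.7058 -0.4141  0.0493] eff6 0.021456570248119533
zhead 2.1607459428589912 xhead 0.5899515823508176 ty [ 0.0019 -0.0012 -1.    ]
Ftool [ 0.2016 -6.1246 -4.5132] Mtool [-0.8168 -0.0502  0.0484]
RING? th -0.12955405714100854 j1-j6 -0.12964854217044386
```

Emit:
{"method": "play_rows", "body": {"targets": [{"grip": 4.8, "x": 0, "y": 0, "z": -0.05, "yaw": 0.08}, {"grip": 4.8, "x": 0, "y": 0, "z": -0.05, "yaw": 0.16}, {"grip": 4.8, "x": 0, "y": 0, "z": -0.05, "yaw": 0.24}, {"grip": 4.8, "x": 0, "y": 0, "z": -0.05, "yaw": 0.32}, {"grip": 4.8, "x": 0, "y": 0, "z": -0.05, "yaw": 0.4}, {"grip": 4.8, "x": 0, "y": 0, "z": -0.05, "yaw": 0.4}, {"grip": 4.8, "x": 0, "y": 0, "z": -0.05, "yaw": 0.4}, {"grip": 4.8, "x": 0, "y": 0, "z": -0.05, "yaw": 0.4}]}}

```text
t: 5.85
ee_pos: [0.5395, 0.0202, 0.3047]
orientation: [0.705, 0.067, -0.066, -0.703]
wrist_force: [3.7, -6.3, 5.8]
gripper_width: 0.591
```

```bash
python3 f.py
```

```text
t 5.85 pos [0.5395 0.0202 0.3047] j [-0.2042 -0.0818 -0.0885  1.5616 -0.0018 -0.3936] w 50.48667320939669
F [ 3.7138 -6.2752  5.8456] M [-1.3208 -0.5286 -0.1617] eff6 -0.1489910390228033
zhead 1.7601625864507073 xhead 0.18937040572381705 ty [ 0.002  -0.0023 -1.    ]
Ftool [ 2.4754 -5.8236 -6.8774] Mtool [-1.397   0.1603 -0.2701]
RING? th -0.5301374135492924 j1-j6 -0.530229421365337
```

Emit:
{"method": "play_rows", "body": {"targets": [{"grip": 4.8, "x": 0.03, "y": 0, "z": -0.1, "yaw": 0}, {"grip": 4.8, "x": 0.03, "y": 0, "z": -0.1, "yaw": 0}, {"grip": 4.8, "x": 0.03, "y": 0, "z": -0.1, "yaw": 0}, {"grip": 4.8, "x": 0.03, "y": 0, "z": -0.1, "yaw": 0}, {"grip": 4.8, "x": 0.03, "y": 0, "z": -0.1, "yaw": 0.03}, {"grip": 4.8, "x": 0.03, "y": 0, "z": -0.1, "yaw": 0.06}, {"grip": 4.8, "x": 0.03, "y": 0, "z": -0.1, "yaw": 0.06}, {"grip": 4.8, "x": 0.03, "y": 0, "z": -0.1, "yaw": 0.06}]}}

```text
t: 6.65
ee_pos: [0.5396, 0.0199, 0.3047]
orientation: [0.706, 0.046, -0.046, -0.705]
wrist_force: [0.4, -3.7, 6.3]
gripper_width: 0.593
```

```bash
python3 f.py
```

```text
t 6.65 pos [0.5396 0.0199 0.3047] j [-0.2052 -0.0805 -0.0873  1.5626 -0.0008 -0.3353] w 50.60891597523149
F [ 0.3861 -3.7479  6.2708] M [-0.6352 -0.0822  0.041 ] eff6 0.05201871623285115
zhead 1.700920381556078 xhead 0.1301253893396826 ty [ 0.0013 -0.001  -1.    ]
Ftool [-0.0965 -6.2664 -3.7738] Mtool [-0.6404 -0.0417  0.0009]
RING? th -0.589379618443922 j1-j6 -0.5894747293229367
```

Emit:
{"method": "play_rows", "body": {"targets": [{"grip": 4.8, "x": 0, "y": 0, "z": -0.05, "yaw": 0.04}, {"grip": 4.8, "x": 0, "y": 0, "z": -0.05, "yaw": 0.08}, {"grip": 4.8, "x": 0, "y": 0, "z": -0.05, "yaw": 0.12}, {"grip": 4.8, "x": 0, "y": 0, "z": -0.05, "yaw": 0.16}, {"grip": 4.8, "x": 0, "y": 0, "z": -0.05, "yaw": 0.16}, {"grip": 4.8, "x": 0, "y": 0, "z": -0.05, "yaw": 0.16}, {"grip": 4.8, "x": 0, "y": 0, "z": -0.05, "yaw": 0.16}, {"grip": 4.8, "x": 0, "y": 0, "z": -0.05, "yaw": 0.16}]}}

```text
t: 7.45
ee_pos: [0.5396, 0.0194, 0.3047]
orientation: [0.707, -0.01, 0.011, -0.707]
wrist_force: [-0.1, -1.6, 7.6]
gripper_width: 0.593
```

```bash
python3 f.py
```

```text
t 7.45 pos [0.5396 0.0194 0.3047] j [-0.2061 -0.0804 -0.0872  1.5627 -0.0006 -0.1763] w 50.68291188744197
F [-0.1337 -1.5882  7.6463] M [-0.5946  0.0719  0.0213] eff6 -0.010065754177048802
zhead 1.5409871661552295 xhead -0.029808101495419057 ty [ 0.0012 -0.0009 -1.    ]
Ftool [-0.0769 -7.645  -1.598 ] Mtool [-0.5964 -0.022   0.0541]
RING? th -0.7493128338447703 j1-j6 -0.7494082006962058
```

Emit:
{"method": "play_rows", "body": {"targets": [{"grip": 4.8, "x": 0, "y": 0, "z": -0.02, "yaw": 0.03}, {"grip": 4.8, "x": 0, "y": 0, "z": -0.02, "yaw": 0.06}, {"grip": 4.8, "x": 0, "y": 0, "z": -0.02, "yaw": 0.09}, {"grip": 4.8, "x": 0, "y": 0, "z": -0.02, "yaw": 0.09}, {"grip": 4.8, "x": 0, "y": 0, "z": -0.02, "yaw": 0.09}, {"grip": 4.8, "x": 0, "y": 0, "z": -0.02, "yaw": 0.09}, {"grip": 4.8, "x": 0, "y": 0, "z": -0.02, "yaw": 0.09}, {"grip": 4.8, "x": 0, "y": 0, "z": -0.02, "yaw": 0.09}]}}

```text
t: 8.25
ee_pos: [0.5396, 0.0192, 0.3047]
orientation: [0.706, -0.042, 0.043, -0.705]
wrist_force: [-0.4, -2.6, 7.2]
gripper_width: 0.593
```

```bash
python3 f.py
```

```text
t 8.25 pos [0.5396 0.0192 0.3047] j [-0.2065 -0.0805 -0.0872  1.5627 -0.0008 -0.0866] w 50.627509175738005
F [-0.4163 -2.5542  7.2174] M [-0.6613 -0.0236 -0.0756] eff6 -0.07439623586833477
zhead 1.4508867843152604 xhead -0.11990839648899673 ty [ 0.0011 -0.0011 -1.    ]
Ftool [-0.0987 -7.2152 -2.5922] Mtool [-0.6538  0.0749 -0.1025]
RING? th -0.8394132156847394 j1-j6 -0.8395084382190828
```

Emit:
{"method": "play_rows", "body": {"targets": [{"grip": 4.8, "x": 0, "y": 0, "z": -0.03, "yaw": 0.03}, {"grip": 4.8, "x": 0, "y": 0, "z": -0.03, "yaw": 0.06}, {"grip": 4.8, "x": 0, "y": 0, "z": -0.03, "yaw": 0.09}, {"grip": 4.8, "x": 0, "y": 0, "z": -0.03, "yaw": 0.09}, {"grip": 4.8, "x": 0, "y": 0, "z": -0.03, "yaw": 0.09}, {"grip": 4.8, "x": 0, "y": 0, "z": -0.03, "yaw": 0.09}, {"grip": 4.8, "x": 0, "y": 0, "z": -0.03, "yaw": 0.09}, {"grip": 4.8, "x": 0, "y": 0, "z": -0.03, "yaw": 0.09}]}}

```text
t: 9.05
ee_pos: [0.5396, 0.0189, 0.3047]
orientation: [0.703, -0.074, 0.075, -0.703]
wrist_force: [0.3, -2.4, 6.1]
gripper_width: 0.592
```

```bash
python3 f.py|tail -2
```

```text
Ftool [ 0.8332 -6.0559 -2.2371] Mtool [-0.6378  0.1103 -0.0525]
RING? th -0.9295077861405492 j1-j6 -0.9296032252827199
```

Emit:
{"method": "play_rows", "body": {"targets": [{"grip": 4.8, "x": 0, "y": 0, "z": -0.03, "yaw": 0.03}, {"grip": 4.8, "x": 0, "y": 0, "z": -0.03, "yaw": 0.06}, {"grip": 4.8, "x": 0, "y": 0, "z": -0.03, "yaw": 0.08}, {"grip": 4.8, "x": 0, "y": 0, "z": -0.03, "yaw": 0.08}, {"grip": 4.8, "x": 0, "y": 0, "z": -0.03, "yaw": 0.08}, {"grip": 4.8, "x": 0, "y": 0, "z": -0.03, "yaw": 0.08}, {"grip": 4.8, "x": 0, "y": 0, "z": -0.03, "yaw": 0.08}, {"grip": 4.8, "x": 0, "y": 0, "z": -0.03, "yaw": 0.08}]}}

```text
t: 9.85
ee_pos: [0.5395, 0.0187, 0.3047]
orientation: [0.7, -0.102, 0.103, -0.699]
wrist_force: [0.8, -1.4, 7.4]
gripper_width: 0.59
```

```bash
python3 f.py|tail -2
```

```text
Ftool [ 1.1864 -7.4264 -1.071 ] Mtool [-0.5492  0.1969 -0.1132]
RING? th -1.0094896912788673 j1-j6 -1.0095853127107735
```

Emit:
{"method": "play_rows", "body": {"targets": [{"grip": 4.8, "x": 0.02, "y": 0, "z": -0.02, "yaw": 0.03}, {"grip": 4.8, "x": 0.02, "y": 0, "z": -0.02, "yaw": 0.06}, {"grip": 4.8, "x": 0.02, "y": 0, "z": -0.02, "yaw": 0.08}, {"grip": 4.8, "x": 0.02, "y": 0, "z": -0.02, "yaw": 0.08}, {"grip": 4.8, "x": 0.02, "y": 0, "z": -0.02, "yaw": 0.08}, {"grip": 4.8, "x": 0.02, "y": 0, "z": -0.02, "yaw": 0.08}, {"grip": 4.8, "x": 0.02, "y": 0, "z": -0.02, "yaw": 0.08}, {"grip": 4.8, "x": 0.02, "y": 0, "z": -0.02, "yaw": 0.08}]}}

```text
t: 10.65
ee_pos: [0.5395, 0.0185, 0.3047]
orientation: [0.695, -0.13, 0.13, -0.695]
wrist_force: [-0.5, -2.1, 6.9]
gripper_width: 0.595
```

```bash
python3 f.py|tail -2
```

```text
Ftool [ 0.3582 -6.8707 -2.1714] Mtool [-0.5813 -0.1411 -0.0095]
RING? th -1.089090406561227 j1-j6 -1.0891862823666398
```

Emit:
{"method": "play_rows", "body": {"targets": [{"grip": 4.8, "x": 0.0, "y": 0, "z": -0.02, "yaw": 0.03}, {"grip": 4.8, "x": 0.0, "y": 0, "z": -0.02, "yaw": 0.05}, {"grip": 4.8, "x": 0.0, "y": 0, "z": -0.02, "yaw": 0.05}, {"grip": 4.8, "x": 0.0, "y": 0, "z": -0.02, "yaw": 0.05}, {"grip": 4.8, "x": 0.0, "y": 0, "z": -0.02, "yaw": 0.05}, {"grip": 4.8, "x": 0.0, "y": 0, "z": -0.02, "yaw": 0.05}, {"grip": 4.8, "x": 0.0, "y": 0, "z": -0.02, "yaw": 0.05}, {"grip": 4.8, "x": 0.0, "y": 0, "z": -0.02, "yaw": 0.05}]}}

```text
t: 11.45
ee_pos: [0.5394, 0.0183, 0.3047]
orientation: [0.692, -0.147, 0.148, -0.691]
wrist_force: [-0.7, -1.5, 6.6]
gripper_width: 0.594
```

```bash
python3 f.py|tail -2
```

```text
Ftool [-0.0237 -6.5893 -1.6469] Mtool [-0.5221 -0.2151  0.0102]
RING? th -1.1388908493257306 j1-j6 -1.1389867812680017
```

Emit:
{"method": "play_rows", "body": {"targets": [{"grip": 4.8, "x": 0.0, "y": 0, "z": -0.01, "yaw": 0.01}, {"grip": 4.8, "x": 0.0, "y": 0, "z": -0.01, "yaw": 0.02}, {"grip": 4.8, "x": 0.0, "y": 0, "z": -0.01, "yaw": 0.03}, {"grip": 4.8, "x": 0.0, "y": 0, "z": -0.01, "yaw": 0.03}, {"grip": 4.8, "x": 0.0, "y": 0, "z": -0.01, "yaw": 0.03}, {"grip": 4.8, "x": 0.0, "y": 0, "z": -0.01, "yaw": 0.03}, {"grip": 4.8, "x": 0.0, "y": 0, "z": -0.01, "yaw": 0.03}, {"grip": 4.8, "x": 0.0, "y": 0, "z": -0.01, "yaw": 0.03}]}}

```text
t: 12.25
ee_pos: [0.5394, 0.0183, 0.3047]
orientation: [0.69, -0.157, 0.158, -0.689]
wrist_force: [-1.1, -1.5, 5.7]
gripper_width: 0.595
```

```bash
python3 f.py|tail -2
```

```text
Ftool [-0.2745 -5.7166 -1.8481] Mtool [-0.526  -0.3212 -0.0254]
RING? th -1.1686756548793253 j1-j6 -1.1687716221082585
```

Emit:
{"method": "play_rows", "body": {"targets": [{"grip": 4.8, "x": 0, "y": 0, "z": 0, "yaw": -0.1}, {"grip": 4.8, "x": 0, "y": 0, "z": 0, "yaw": -0.2}, {"grip": 4.8, "x": 0, "y": 0, "z": 0, "yaw": -0.3}, {"grip": 4.8, "x": 0, "y": 0, "z": 0, "yaw": -0.4}, {"grip": 4.8, "x": 0, "y": 0, "z": 0, "yaw": -0.5}, {"grip": 4.8, "x": 0, "y": 0, "z": 0, "yaw": -0.6}, {"grip": 4.8, "x": 0, "y": 0, "z": 0, "yaw": -0.6}, {"grip": 4.8, "x": 0, "y": 0, "z": 0, "yaw": -0.6}]}}

```text
t: 13.05
ee_pos: [0.5395, 0.0196, 0.3047]
orientation: [-0.704, -0.054, 0.053, 0.706]
wrist_force: [1.5, 7.2, 7.5]
gripper_width: 0.593
```

```bash
python3 f.py
```

```text
t 13.05 pos [0.5395 0.0196 0.3047] j [-0.2073 -0.0809 -0.0876  1.563   0.0026 -0.3591] w 50.666978252131145
F [1.4533 7.1941 7.4791] M [ 1.0307 -0.2405  0.0957] eff6 0.0017097640738938935
zhead 1.7226631955981928 xhead 0.15186285961918294 ty [ 0.0016  0.0023 -1.    ]
Ftool [ 2.5393 -7.4599  6.907 ] Mtool [ 0.9827 -0.0946 -0.3935]
RING? th -0.5676368044018067 j1-j6 -0.5677365463564914
```

Emit:
{"method": "play_rows", "body": {"targets": [{"grip": 4.8, "x": 0.02, "y": 0, "z": 0.08, "yaw": -0.1}, {"grip": 4.8, "x": 0.02, "y": 0, "z": 0.08, "yaw": -0.2}, {"grip": 4.8, "x": 0.02, "y": 0, "z": 0.1, "yaw": -0.3}, {"grip": 4.8, "x": 0.02, "y": 0, "z": 0.1, "yaw": -0.4}, {"grip": 4.8, "x": 0.02, "y": 0, "z": 0.12, "yaw": -0.5}, {"grip": 4.8, "x": 0.02, "y": 0, "z": 0.12, "yaw": -0.56}, {"grip": 4.8, "x": 0.02, "y": 0, "z": 0.12, "yaw": -0.56}, {"grip": 4.8, "x": 0.02, "y": 0, "z": 0.12, "yaw": -0.56}]}}

```text
t: 13.85
ee_pos: [0.5391, 0.0209, 0.3047]
orientation: [-0.662, -0.247, 0.246, 0.664]
wrist_force: [-2.1, 8.2, 8.1]
gripper_width: 0.594
```

```bash
python3 f.py
```

```text
t 13.85 pos [0.5391 0.0209 0.3047] j [-0.2049 -0.0808 -0.0876  1.5642  0.0026 -0.9166] w 50.71927411300226
F [-2.1437  8.1806  8.12  ] M [1.267  0.3684 0.0182] eff6 -0.09744072798639536
zhead 2.2824416463862067 xhead 0.711641899851714 ty [ 0.0004  0.0026 -1.    ]
Ftool [ 3.7353 -8.0995  7.6091] Mtool [ 1.2002 -0.0167 -0.5484]
RING? th -0.007858353613793057 j1-j6 -0.007956176016139072
```

Emit:
{"method": "play_rows", "body": {"targets": [{"grip": 4.8, "x": 0.04, "y": 0, "z": 0.1, "yaw": -0.1}, {"grip": 4.8, "x": 0.04, "y": 0, "z": 0.1, "yaw": -0.2}, {"grip": 4.8, "x": 0.04, "y": 0, "z": 0.13, "yaw": -0.3}, {"grip": 4.8, "x": 0.04, "y": 0, "z": 0.13, "yaw": -0.4}, {"grip": 4.8, "x": 0.04, "y": 0, "z": 0.15, "yaw": -0.5}, {"grip": 4.8, "x": 0.04, "y": 0, "z": 0.15, "yaw": -0.53}, {"grip": 4.8, "x": 0.04, "y": 0, "z": 0.15, "yaw": -0.53}, {"grip": 4.8, "x": 0.04, "y": 0, "z": 0.15, "yaw": -0.53}]}}

```text
t: 14.65
ee_pos: [0.538, 0.0219, 0.3046]
orientation: [-0.575, -0.411, 0.411, 0.576]
wrist_force: [-5.1, 4.2, 8.8]
gripper_width: 0.588
```

```bash
python3 f.py
```

```text
t 14.65 pos [0.538  0.0219 0.3046] j [-0.2031 -0.0828 -0.0896  1.5651  0.0013 -1.4442] w 50.21543463088064
F [-5.0904  4.1687  8.7851] M [ 0.7524  0.9128 -0.0253] eff6 -0.04608469898812473
zhead 2.811923588035548 xhead 1.2411258607781162 ty [-0.0007  0.0015 -1.    ]
Ftool [ 2.3066 -8.775   6.1762] Mtool [ 1.1072  0.0261 -0.4164]
RING? th 0.5216235880355482 j1-j6 0.5215272398816946
```

Emit:
{"method": "play_rows", "body": {"targets": [{"grip": 4.8, "x": 0.03, "y": 0, "z": 0.06, "yaw": 0}, {"grip": 4.8, "x": 0.03, "y": 0, "z": 0.06, "yaw": 0}, {"grip": 5.2, "x": 0.03, "y": 0, "z": 0.06, "yaw": 0}, {"grip": 5.6, "x": 0.03, "y": 0, "z": 0.06, "yaw": 0}, {"grip": 6.5, "x": 0.03, "y": 0, "z": 0.06, "yaw": 0}, {"grip": 7.5, "x": 0.03, "y": 0, "z": 0.06, "yaw": 0}, {"grip": 8.5, "x": 0.03, "y": 0, "z": 0.06, "yaw": 0}, {"grip": 8.5, "x": 0.03, "y": 0, "z": 0.06, "yaw": 0}], "squeeze": 20}}

```text
t: 15.45
ee_pos: [0.5382, 0.0215, 0.3038]
orientation: [-0.575, -0.411, 0.411, 0.575]
wrist_force: [-0.8, 0.5, -0.3]
gripper_width: 0.991
```

Emit:
{"method": "play_rows", "body": {"targets": [{"grip": 8.5, "x": 0, "y": -1, "z": 0, "yaw": 0}, {"grip": 8.5, "x": 0, "y": -2.5, "z": 0, "yaw": 0}, {"grip": 8.5, "x": 0, "y": -4.5, "z": 0, "yaw": 0}, {"grip": 8.5, "x": 0, "y": -6.5, "z": 0, "yaw": 0}, {"grip": 8.5, "x": 0, "y": -7, "z": 0, "yaw": 0.1}, {"grip": 8.5, "x": 0, "y": -7, "z": 0, "yaw": 0.2}, {"grip": 8.5, "x": 0, "y": -7, "z": 0, "yaw": 0.3}, {"grip": 8.5, "x": 0, "y": -7, "z": 0, "yaw": 0.4}]}}

```text
t: 16.25
ee_pos: [0.5382, 0.0214, 0.3748]
orientation: [0.646, 0.287, -0.287, -0.646]
wrist_force: [1.0, -1.1, 1.3]
gripper_width: 0.994
```

```bash
python3 f.py; python3 go.py .37 -.30 .37
```

```text
t 16.25 pos [0.5382 0.0214 0.3748] j [-0.2031 -0.0549  0.0655  1.6904 -0.0001 -1.0392] w 84.85590666243333
F [ 0.9669 -1.0889  1.327 ] M [ 0.0483  0.0002 -0.0416] eff6 -1.653648018836975
zhead 2.4068198674262424 xhead 0.8360237748995483 ty [ 0.0008 -0.0003 -1.    ]
Ftool [-0.1593 -1.3259 -1.4485] Mtool [ 0.0325  0.0416 -0.0356]
RING? th 0.11651986742624265 j1-j6 0.11642369987534074
t 16.25 pos [0.5382 0.0214 0.3748] j [-0.2031 -0.0549  0.0655  1.6904 -0.0001 -1.0392] w 84.85590666243333
F [ 0.9669 -1.0889  1.327 ] M [ 0.0483  0.0002 -0.0416] eff6 -1.653648018836975
zhead 2.4068198674262424 xhead 0.8360237748995483 ty [ 0.0008 -0.0003 -1.    ]
delta cm [-35.1292   0.4744  -9.0652]
```

Retreat so the top camera sees the index mark.

Emit:
{"method": "play_rows", "body": {"targets": [{"grip": 8.5, "x": -4, "y": 0, "z": -1, "yaw": 0}, {"grip": 8.5, "x": -8.5, "y": 0, "z": -2.2, "yaw": 0}, {"grip": 8.5, "x": -13, "y": 0, "z": -3.4, "yaw": 0}, {"grip": 8.5, "x": -17.5, "y": 0, "z": -4.5, "yaw": 0}, {"grip": 8.5, "x": -22, "y": 0, "z": -5.7, "yaw": 0}, {"grip": 8.5, "x": -26.5, "y": 0, "z": -6.9, "yaw": 0}, {"grip": 8.5, "x": -31, "y": 0, "z": -8, "yaw": 0}, {"grip": 8.5, "x": -35, "y": 0, "z": -9, "yaw": 0}]}}

```text
t: 17.05
ee_pos: [0.3703, -0.301, 0.3749]
orientation: [0.646, 0.288, -0.288, -0.645]
wrist_force: [0.6, -0.5, -0.1]
gripper_width: 0.99
```

```bash
python3 - <<'E'
from go import *; rep()
for n in("scene","top"):
    im=env.capture(n)[:,:,::-1]; cv2.imwrite(f"pics/{n}3.png",im)
    if n=="top": cv2.imwrite("pics/top3c.png",cv2.resize(im[155:235,195:295],None,fx=7,fy=7,interpolation=cv2.INTER_CUBIC))
E
```

```text
t 17.05 pos [ 0.3703 -0.301   0.3749] j [-0.9575 -0.2405 -0.1029  1.7071 -0.0001 -1.7971] w 84.58076051536665
F [ 0.6398 -0.4595 -0.07  ] M [-0.0595 -0.0049 -0.0156] eff6 1.1696825176477432
zhead 2.4103575353108075 xhead 0.8395607057483581 ty [ 0.0006 -0.0011 -1.    ]
```

View pics/top3c.png

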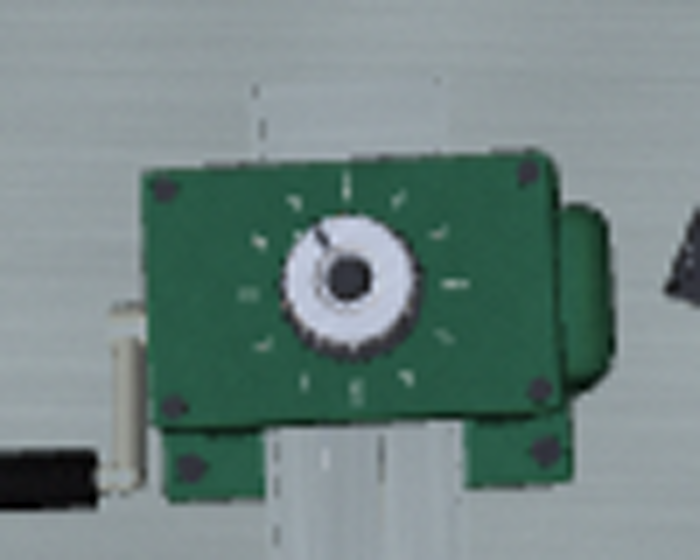

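View pics/top3.png

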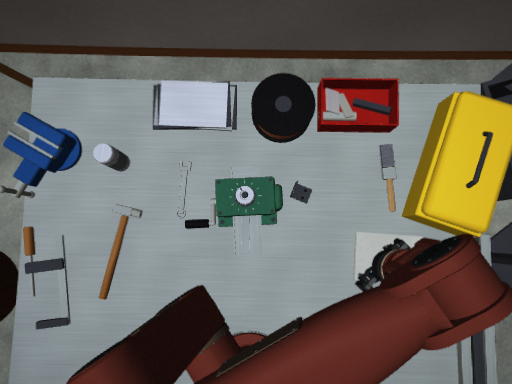

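```bash
python3 - <<'E'
from go import *
for n in("scene","top"):
    a=cv2.imread(f"pics/{n}0.png");b=cv2.imread(f"pics/{n}3.png"); d=cv2.absdiff(a,b).max(2)
    m=cv2.morphologyEx((d>40).astype(np.uint8),cv2.MORPH_OPEN,np.ones((2,2)))
    k,_,st,_=cv2.connectedComponentsWithStats(m); print(n,[tuple(map(int,r)) for r in st[1:] if r[4]>3])
env.job_done()
E
```

```text
scene [(80, 0, 89, 12, 765), (178, 0, 23, 6, 112), (212, 0, 4, 3, 11), (217, 0, 34, 9, 212), (45, 2, 2, 2, 4), (0, 5, 95, 49, 2618), (208, 7, 6, 13, 41), (251, 6, 2, 2, 4), (227, 9, 27, 47, 461), (81, 10, 2, 2, 4), (131, 13, 5, 5, 17), (215, 12, 6, 22, 92), (109, 14, 14, 12, 52), (206, 15, 2, 2, 4), (140, 19, 19, 20, 190), (127, 33, 10, 8, 59), (108, 35, 2, 2, 4), (236, 34, 4, 4, 8), (112, 37, 4, 3, 8), (214, 36, 4, 5, 13), (236, 39, 5, 10, 30), (93, 41, 53, 23, 756), (194, 48, 3, 11, 23), (0, 61, 13, 18, 182), (228, 61, 22, 8, 126), (124, 65, 15, 7, 61), (107, 72, 35, 19, 477), (196, 73, 2, 6, 12), (181, 91, 30, 10, 181), (231, 91, 18, 9, 112), (0, 92, 18, 13, 149), (111, 92, 30, 10, 195), (174, 93, 4, 4, 11), (114, 102, 29, 19, 340), (0, 107, 11, 17, 104), (193, 106, 55, 42, 722), (221, 113, 4, 3, 12), (215, 115, 15, 7, 58), (15, 117, 7, 5, 15), (12, 121, 2, 2, 4), (0, 124, 29, 31, 647), (179, 126, 9, 5, 26), (121, 139, 18, 26, 273), (138, 145, 8, 5, 34), (0, 153, 28, 39, 516), (42, 154, 2, 2, 4), (28, 156, 3, 3, 7), (37, 167, 8, 11, 52)]
top [(244, 187, 2, 4, 8), (241, 189, 2, 2, 4), (68, 236, 444, 148, 35750), (231, 370, 2, 2, 4)]
the job is handed in; nothing more can be done
```

The job is handed in: the ring was turned clockwise until the rolls touched, backed off a quarter turn to the nearest click, and released. It took about 17 s of the 67 s.

- **Touch:** turning clockwise in small steps, I felt the resistance rise steadily just past the second click, putting the touch at about -1.06 rad. I stopped at 0.32 N m read at the wrist, which I estimate as about 0.27 N m past touch. The too-hard limit is 0.45 N m.
- **Back-off:** I turned the ring counter-clockwise to +0.52 rad, the click nearest a quarter turn from the touch. The touch lay very slightly beyond the click at -1.047, so counting the clicks passed from there could give one click less. I took the quarter turn as what was meant.
- **Last checks:** in the top picture the ring's index mark sits about 30° counter-clockwise of where it started. That is one click above the start and matches the gripper's turn, so the ring did not slip. Comparing first and last top pictures, only the ring mark and the arm changed. The scene picture shows changes that I put down to the arm, though I did not check each one. The gripper was open and well clear of the mill at hand-in.
- **Disagreements:** the two cameras disagreed by several millimetres on the ring's position. I made up for that by nudging the grip according to the sideways force, which stayed below about 9 N. The torque readings were also noisy by a few hundredths of a N m, so the touch angle is good to about 0.02 to 0.04 rad.

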